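Hang the paper mould on the drip rail

ROBOT

A 6-joint arm with a two-finger parallel gripper is mounted at the origin on the work surface. World frame = base frame: x ahead of the robot, y to its left, z up, the work surface at z = 0. Lengths are in m, angles in degrees, forces in N, time in s.
With the tool pointing down it reaches from about 0.375 to 0.9 m from the base axis. Payload 3.1 kg.
Tool frame: the origin (TCP) lies at the very end of the fingers, on their centre line; the grasp point (between the pads) lies 19 mm behind it (grip_point_offset is the distance from the TCP to the grasp point, in m); y points along the fingers, x is the direction in which the jaws open and shut, and the axes are right-handed (so a half turn about y gives the same grasp; the last joint's range is limited). The gripper opens to 87 mm and grips with 3 to 60 N. Pads are 19 mm wide; open, the fingers measure 117 mm over their backs; the gripper's body (75 mm by 190 mm) begins 51 mm behind the grasp point.
Start: joints at [58.47, 30.224, 82.088, -0, 67.689, -10.227], TCP at [0.227, 0.582, 0.223] pointing down, gripper open.
Joint ranges: [-176.69, 176.69], [-43.24, 126.21], [12.49, 139.97], [-82, 262], [0, 151.66], [-163.58, 163.58]. Speed limits (degrees/s): [159.86, 159.86, 180, 180, 180, 180].

INTERFACE

Orientations are given as a 3x3 rotation matrix whose columns are the frame's x, y, z axes.
In Python, from rig import * gives the robot as it stands.
- The arm moves only by the tool send_rows, never from a script. Its argument "moves" is text: rows parted by semicolons, each of 5 numbers parted by spaces: the finger opening in mm, from 0 to 87, then the shift along the tool's x, y, z in mm, then the turn about the tool's y in degrees. In form: fingers dx dy dz yaw; .... A call has 1 to 20 rows; each row shifts and turns the commanded pose from where the row before left it, along the tool's axes as they then stand; what a row does not reach is not made up. A row lasts 1/12 s, in which the tool goes at most 41.7 mm and 7.16 degrees, less where a joint would pass 70% of its speed; a pose out of reach is approached as far as the arm can. A call is refused whole if a number of a shift passes 41.7 or a number of a turn 7.16, either way. A call with a gripper value outside its range is refused whole. The fingers move at their own pace and stop on an object; the grip force is fixed at half the most. Time passes only in rows, so rows that do not move let the fingers close. It gives the time, the measured TCP pose, the force and the opening at its end, in the units of the state.
- read_state(): the state, without advancing time (a new reading comes with each control period).
- capture(name): name is "side" or "top" or "wrist"; returns a dict with "image" (384x512x3 uint8, blue, green, red), "z_map" (384x512 float32, m along the optical axis (not along the pixel's ray), 0 where there is no reading), "mtx" (3x3 intrinsics, pixels), "distortion" ([k1, k2, p1, p2, k3] as OpenCV has them; the pictures are not rectified), "origin" and "rotation" of the camera in the world; the wrist camera has in their place "tool_from_camera" (4x4, takes a point from camera to tool coordinates, whose origin is the TCP and whose axes are the tool frame's). Camera axes: x right, y up, looking along -z (the intrinsics and any distortion apply to the point x, -y, -z); pixel columns grow to the right and rows downward; lengths in m; the calibration is good to about 2 mm. A picture is of the moment at which its call begins: read the wrist's pose just before it.
- hand_in(): hands the job in, once; it reports no verdict.
Trained networks look in a picture, given as the dict that the camera call returned (one of the last four; its "shot" number tells which), for a name from the list of things; names that differ only in an ending like _2 or _b are one class to them, and where a whole thing is asked for, a point or a joint stands for the part that bears it (a point fixed in the world has none). Each returns a list of dicts, best first, with "p" (0 to 1); they miss things now and then, are a little off and sometimes report something else, mostly with a low value. They report only what shows in the picture. A call takes as long as a camera call. They do not tell look-alikes from the thing itself.
- search_frame(picture, name): "bbox" ([left, top, right, bottom] in pixels, round what is visible of it).
- masks_of(picture, name): "region" (384x512 bool, what is visible of it) and "bbox" ([left, top, right, bottom] in pixels, round what is visible of it).
- mark_of(picture, name): "pixel" ([row, column] in pixels: a listed point, or the origin of a listed thing).
The state is a dict: "time_s": time; "joint_positions": joint angles; "qvel": joint speeds; "tau": joint torques, N m; "position": TCP position; "tcp_rot": TCP orientation; "force": force on the tool from outside, world axes, zero at the start; "moment": the same for the moment, N m; "opening": opening from 0.0 (shut) to 1.0 (fully open).
Only numpy, scipy, OpenCV 4.12 (cv2) and the standard library are available. Lean on these libraries where they do the work, as an engineer would, in place of code of your own. Each camera call takes 0.05 s, during which the arm holds its last target. There are 200 camera calls.

TASK

Take the small paper mould that leans on the wooden rest and hang it by its hook on the drip rail, between the two moulds already hanging there, without shoving those two out of their places. It must drop fully down into the free notch of the rail, which has to be felt for because it is seldom midway between the neighbours, and be left hanging straight by itself.

Things in the scene. Friction and masses are not known exactly. Their poses are not given: they have to be found in the camera images.
- mould: Mould to hang, about 0.2 kg, 200 mm high: frame of wood and mesh 76 wide (y), 76 high, 14 thick (x); above it a steel strip hook, then a wooden grip. Origin: centre of the frame's lower edge; z up through the grip, +x where the hook's mouth opens. Grip: block 24 (x) x 18 (y), z 154 to 200, centred on x 0, y 0. Leans 0.36 rad on the rest, top towards the rest's -x, hook on the upper side.
- mould_seat (a point): Under the middle of the mould's hook arch (mould x 0, y 0, z 142 mm): sits on the rail. Axes as the mould. Hook strip 14 mm wide in y: stem at x -16 to -10; arch z 142 to 148; tip at x 10 to 15, down to z 114. Room under the arch 20 mm in x; mouth between tip and frame fitting z 80 to 114: the 16 mm high rail enters there as the mould moves along +x, then the mould is lowered 28 mm or more.
- rest: Fixed wooden rest, base 110 x 100 mm, with a ledge, a 12 mm high front lip and a sloping back reaching 62 mm up the mould's frame; the mould slides out along its own z. Origin: on the table under the mould's lower edge, which starts 34 mm above it; +x is the way the mould's hook faces.
- stand: Fixed drip stand: white tray 170 (x) x 400 (y) x 22 mm high, posts at y +-165 up to z 204. Origin: tray centre, table level. The posts carry a rigid steel bar along y at x 0, 12 thick, z 182 to 198. Its straight-sided free notch, 18 wide (y), floor z 190, is centred anywhere from y -8 to +8: not reported, feel for it. Bar top beside it plain, z 198. Hang from the -x side, axes along the stand's.
- left_mould: Mould of the same shape, origin and axes as the mould, hanging loose in a wide recess of the bar (floor z 190 mm, starting over 55 mm from the free notch) on its +y side, about 89 mm from the stand's middle. The gap between the two hanging frames is 100 to 105 mm, with 4 mm or more left on each side of a mould hung in the notch.
- right_mould: The same as left_mould, hanging on the -y side of the free notch.
Not all that is in view belongs to the job. Leave any yellow look-alike of the mould alone. What is shaped like the right_mould but pink is not meant.

How it is judged (in metres and radians):
On the way:
1. the mould is taken off the rest (distance of mould from where it was at the start of the episode above 0.1 m), for 0.1 s.
At the end, for the whole second after the job is handed in: Let go, still, upright (0.12 rad) and square to the rail (0.2 rad), the mould hangs with its hook's underside in the free notch: 186 to 193.5 mm high, within 14 mm along and 8 mm across the rail of the stand's middle; neighbours upright (0.12 rad), within 12 mm of their starts (z of mould_seat in the frame of stand between 0.186 and 0.1935 m and x of mould_seat in the frame of stand between -0.008 and 0.008 m and y of mould_seat in the frame of stand between -0.014 and 0.014 m and angle between each of mould, left_mould, right_mould's own z axis and vertical below 0.12 rad and angle between the y axis of mould and the y axis of stand, either way round below 0.2 rad and linear speed of mould below 0.03 m/s and distance of each of left_mould, right_mould from where it was at the start of the episode below 0.012 m); the robot touches nothing.
It fails at once if a hanging neighbour is pushed or swung more than 30 mm (distance of any of left_mould, right_mould from where it was at the start of the episode above 0.03 m).
It also fails if it takes over 64 s, if anything falls off the work surface, if the arm or the gripper's body presses on something with over 40 N, if the wrist force passes 120 N, or if a joint passes its speed limit or range.

## Working session

There is one attempt and no reset: what is moved stays moved. The work goes in short steps, Python scripts to look and compute and a tool call to move; the robot and the scene stay as the last step left them, time stands still between calls to the robot, and variables do not carry over. Pictures are saved under pics/ and viewed, about 8 in all and at most 12, crops included, and the job is handed in when it is done.

Besides the shell and the picture viewer there is one more tool, called by a JSON object that holds its "op" and its "data", one argument or row to a line. send_rows: Moves the arm, as the interface text tells. Its arguments: {"type":"object","properties":{"moves":{"type":"string"}},"required":["moves"]}

```bash
mkdir -p pics; cat > h.py <<'E'
from rig import *
import numpy as np, cv2
def cam(c,s=None):
    if 'origin' in c: return np.array(c['rotation']),np.array(c['origin'])
    T=np.array(c['tool_from_camera']);R=np.array(s['tcp_rot'])
    return R@T[:3,:3],R@T[:3,3]+np.array(s['position'])
def pts(c,rc,s=None,z=None):
    rc=np.atleast_2d(np.array(rc,float))
    R,o=cam(c,s)
    uv=cv2.undistortPoints(rc[:,None,::-1].copy(),np.array(c['mtx']),np.array(c['distortion']))[:,0]
    if z is None: z=c['z_map'][rc[:,0].round().astype(int),rc[:,1].round().astype(int)]
    d=np.stack([uv[:,0],-uv[:,1],-np.ones(len(uv))],1)*np.reshape(z,(-1,1))
    return d@R.T+o
def mpts(c,m,s=None):
    rc=np.argwhere(m&(c['z_map']>0)); return pts(c,rc,s)
def px(c,P,s=None):
    R,o=cam(c,s);q=(np.atleast_2d(P)-o)@R
    q=q*[1,-1,-1]
    return cv2.projectPoints(q,np.zeros(3),np.zeros(3),np.array(c['mtx']),np.array(c['distortion']))[0][:,0]
E
python3 - <<'E'
from h import *
s=read_state();print(s)
for n in ['side','top','wrist']:
    s=read_state();c=capture(n);cv2.imwrite(f'pics/{n}0.png',c['image'])
    if 'origin' in c: print(n,c['origin'],c['rotation'])
    else: print(c['tool_from_camera'])
    for k in ['mould','rest','stand','left_mould','right_mould','mould_seat']:
        print(n,k,[(np.round(d['p'],2),np.round(d['bbox']).tolist()) for d in search_frame(c,k)] if k!='mould_seat' else '',[(round(d['p'],2),np.round(d['pixel']).tolist(),np.round(pts(c,np.clip(d['pixel'],0,[383,511]),s),3).tolist()) for d in mark_of(c,k)])
E
cd pics; python3 -c "
import cv2,numpy as np
cv2.imwrite('all0.png',cv2.resize(np.vstack([np.hstack([cv2.imread('side0.png'),cv2.imread('top0.png')])]),(800,300)))"
```

```text
{'time_s': 0.0, 'joint_positions': array([ 5.84718690e+01,  3.02798298e+01,  8.21550104e+01, -2.88968727e-03,
        6.76868008e+01, -1.02281580e+01]), 'qvel': array([ 0.06279477,  0.05009782, -0.00426854,  0.04768219,  0.03511335,
        0.1005969 ]), 'tau': array([ 4.73064738e-04, -4.40032589e+01, -1.76597768e+01,  6.34713890e-02,
        5.81261551e-02, -1.40901511e-04]), 'position': array([0.22664888, 0.58169355, 0.22156998]), 'tcp_rot': array([[ 3.63231781e-01, -1.07040001e-03, -9.31698196e-01],
       [ 9.31696449e-01, -1.83403719e-03,  3.63233207e-01],
       [-2.09757397e-03, -9.99997745e-01,  3.31107289e-04]]), 'force': array([ 0.30839454, -0.08493425, -0.31672845]), 'moment': array([-0.03591291,  0.02191337,  0.02353335]), 'opening': 1.0015019596568722}
side [-0.15476119 -0.67675203  1.00591765] [[ 0.68347362  0.52964548 -0.50233402]
 [-0.72989517  0.485661   -0.48102643]
 [-0.01080943  0.69542006  0.71852216]]
side mould [(np.float64(0.87), [373.0, 270.0, 432.0, 337.0]), (np.float64(0.79), [122.0, 178.0, 144.0, 204.0]), (np.float64(0.69), [286.0, 170.0, 312.0, 200.0])] [
[... 1891 characters left out ...]
.float64(0.64), [180.0, 138.0, 203.0, 164.0])] [(0.84, [161.0, 192.0], [[0.592, 0.106, 0.064]]), (0.56, [224.0, 188.0], [[0.397, 0.125, 0.015]])]
top mould_seat  [(0.63, [188.0, 416.0], [[0.488, -0.626, 0.035]]), (0.56, [171.0, 286.0], [[0.511, -0.184, 0.224]]), (0.45, [168.0, 139.0], [[0.576, 0.28, 0.065]])]
[[ 9.99999780e-01 -2.92336758e-04  5.95328826e-04  9.03405554e-05]
 [ 6.51438408e-04  2.64412659e-01 -9.64409416e-01 -1.61205501e-01]
 [ 1.24519844e-04  9.64409592e-01  2.64412791e-01  7.22997085e-02]
 [ 0.00000000e+00  0.00000000e+00  0.00000000e+00  1.00000000e+00]]
wrist mould [] []
wrist rest [] []
wrist stand [] []
wrist left_mould [] []
wrist right_mould [] []
wrist mould_seat  []
```

View pics/side0.png

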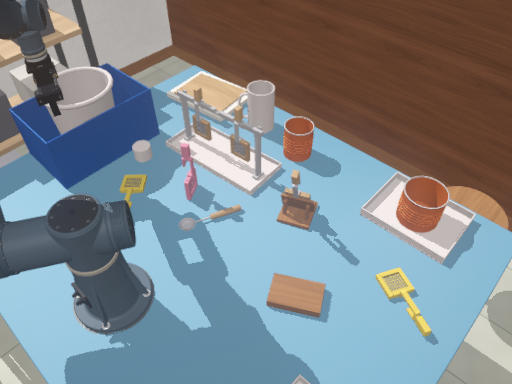

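View pics/top0.png

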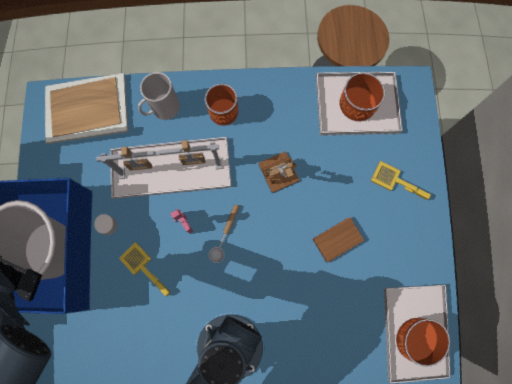

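Meant mould: the wooden one on the rest at side (295,198). The two yellow look-alikes at (405,300) and (132,185) and the pink thing at (188,170) are not meant. The hanging neighbours are at (203,120) and (240,140). I'll now take coarse poses from the depth images and enlarge one crop.

```bash
python3 - <<'E'
from h import *
s=capture('side');t=capture('top')
cv2.imwrite('pics/crop1.png',np.hstack([cv2.resize(s['image'][150:240,250:340],(400,400),interpolation=2),cv2.resize(t['image'][130:210,240:320],(400,400),interpolation=2)]))
for c,n in((s,'side'),(t,'top')):
    a=np.array([[r,k] for r in range(384) for k in range(512)]);P=pts(c,a);ok=c['z_map'].ravel()>0
    P=P[ok]
    # bar
    m=(abs(P[:,0]-.59)<.1)&(abs(P[:,1]-.18)<.25)&(P[:,2]>.185)&(P[:,2]<.21)
    Q=P[m]; print(n,'bar',len(Q),Q.mean(0).round(3),Q.min(0).round(3),Q.max(0).round(3))
    f=np.polyfit(Q[:,1],Q[:,0],1);print(' slope x/y',f)
    m=(abs(P[:,0]-.59)<.13)&(abs(P[:,1]-.18)<.25)&(P[:,2]>.015)&(P[:,2]<.03);r=cv2.minAreaRect(P[m][:,:2].astype(np.float32));print(' tray',r)
    m=(abs(P[:,0]-.55)<.12)&(abs(P[:,1]+.18)<.1)&(P[:,2]>.008);Q=P[m]
    r=cv2.minAreaRect(Q[Q[:,2]<.03][:,:2].astype(np.float32));print(' rest',r)
    for lo,hi in((.03,.06),(.06,.09),(.09,.12),(.12,.15),(.15,.17),(.17,.185),(.185,.2),(.2,.23)):
        q=Q[(Q[:,2]>lo)&(Q[:,2]<hi)]
        if len(q):print('  ',lo,len(q),q.mean(0).round(3))
E
```

```text
side bar 577 [0.586 0.177 0.196] [0.563 0.01  0.185] [0.614 0.379 0.209]
 slope x/y [-0.06680423  0.59806432]
 tray ((0.6144790649414062, 0.20529139041900635), (0.23191025853157043, 0.4315706193447113), 3.0989058017730713)
 rest ((0.5763838887214661, -0.1600472778081894), (0.16975972056388855, 0.11482016742229462), 21.852073669433594)
   0.03 162 [ 0.554 -0.183  0.046]
   0.06 217 [ 0.545 -0.181  0.077]
   0.09 157 [ 0.547 -0.18   0.103]
   0.12 25 [ 0.524 -0.187  0.135]
   0.15 31 [ 0.519 -0.189  0.161]
   0.17 16 [ 0.517 -0.191  0.178]
   0.185 22 [ 0.512 -0.194  0.193]
   0.2 76 [ 0.507 -0.194  0.217]
top bar 631 [0.586 0.192 0.197] [0.564 0.01  0.185] [0.61  0.376 0.209]
 slope x/y [-0.0703971   0.59981236]
 tray ((0.6168642044067383, 0.20671230554580688), (0.23177045583724976, 0.4278363883495331), 3.8194797039031982)
 rest ((0.5487794876098633, -0.18604642152786255), (0.1910739690065384, 0.23190729320049286), 88.2188949584961)
   0.03 163 [ 0.572 -0.165  0.047]
   0.06 80 [ 0.548 -0.174  0.076]
   0.09 122 [ 0.546 -0.172  0.104]
   0.12 6 [ 0.528 -0.18   0.139]
   0.15 7 [ 0.533 -0.178  0.163]
   0.17 13 [ 0.535 -0.181  0.176]
   0.185 9 [ 0.521 -0.181  0.191]
   0.2 68 [ 0.51  -0.191  0.219]
```

View pics/crop1.png

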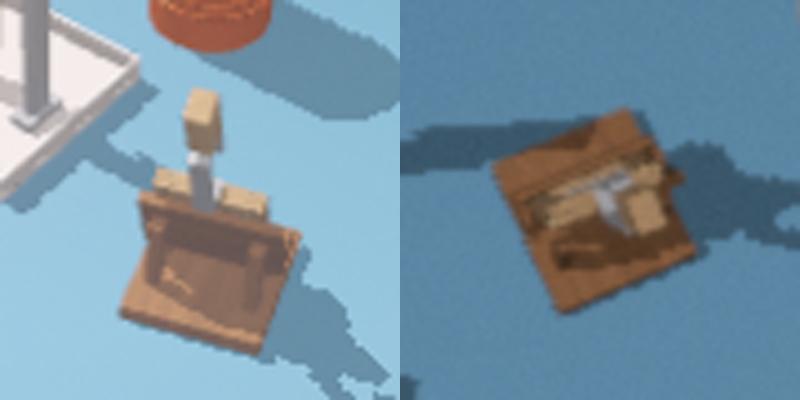

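Views of the side and top cameras agree: the mould is on the rest (yaw about 22°, grip near (0.508,-0.193,0.21)) and the stand's yaw is about 4°. I'll raise and turn the tool, then look at the stand with the wrist camera.

{"op": "send_rows", "data": {
  "moves": "87 0 -32 0 6.85;87 0 -32 0 6.85;87 0 -32 0 6.85;87 0 -32 0 6.85;87 0 -32 0 6.85;87 0 0 0 6.85;87 0 0 0 6.85;87 0 0 0 6.85;87 0 0 0 6.85;87 0 0 0 6.85;87 0 0 0 6.85;87 0 0 0 6.85;87 0 0 0 6.85;87 0 0 0 6.85;87 0 0 0 6.85;87 0 0 0 6.85;87 0 0 0 6.85;87 0 0 0 6.85;87 0 0 0 6.85;87 0 0 0 6.85"
}}

```text
time_s: 3.57
position: [0.227, 0.5822, 0.3825]
tcp_rot: [[0.364, -0.0, 0.931], [-0.931, -0.0, 0.364], [0.0, -1.0, -0.0]]
force: [-0.4, -0.2, -0.2]
opening: 1.0
```

{"op": "send_rows", "data": {
  "moves": "87 39.7 0 11.4 0;87 39.7 0 11.4 0;87 39.7 0 11.4 0;87 39.7 0 11.4 0;87 39.7 0 11.4 0;87 39.7 0 11.4 0;87 39.7 0 11.4 0;87 39.7 0 11.4 0;87 39.7 0 11.4 0;87 39.7 0 11.4 0;87 39.7 0 11.4 0;87 39.7 0 11.4 0;87 0 0 0 0;87 0 0 0 0;87 0 0 0 0"
}}

```text
time_s: 4.82
position: [0.5299, 0.1902, 0.3823]
tcp_rot: [[0.369, -0.001, 0.929], [-0.929, 0.0, 0.369], [-0.001, -1.0, -0.001]]
force: [-0.6, -1.1, -0.3]
opening: 0.996
```

```bash
python3 - <<'E'
from h import *
s=read_state();c=capture('wrist');cv2.imwrite('pics/w1.png',c['image'])
print(s['time_s'],s['position'],s['tcp_rot'].round(3),s['force'],s['joint_positions'].round(1))
np.savez('w1.npz',R=cam(c,s)[0],o=cam(c,s)[1])
for k in ['left_mould','right_mould','stand']:
    print(k,[(round(d['p'],2),np.round(d['pixel']).tolist()) for d in mark_of(c,k)])
a=np.array([[r,k] for r in range(384) for k in range(512)]);P=pts(c,a,s)[c['z_map'].ravel()>0]
for lo,hi in((.015,.03),(.188,.205),(.235,.26)):
    Q=P[(P[:,2]>lo)&(P[:,2]<hi)&(P[:,0]<.75)];print(lo,len(Q),Q.min(0).round(3),Q.max(0).round(3),np.median(Q,0).round(3))
    if hi==.205: print(np.polyfit(Q[:,1],Q[:,0],1))
    if hi==.26:
        for h in (Q[Q[:,1]>.2],Q[(Q[:,1]<.2)]): print(h.mean(0),len(h),h.min(0),h.max(0))
E
```

```text
4.8167 [0.52992148 0.19016286 0.38232171] [[ 0.369 -0.001  0.929]
 [-0.929  0.     0.369]
 [-0.001 -1.    -0.001]] [-0.59741289 -1.06148497 -0.28065567] [ 8.3 17.  78.1  0.  84.9 76.7]
left_mould [(0.63, [112.0, 223.0])]
right_mould [(0.89, [221.0, 261.0]), (0.78, [140.0, 316.0])]
stand [(0.71, [130.0, 270.0])]
0.015 3531 [ 0.179 -0.208  0.015] [0.75  0.699 0.03 ] [0.599 0.354 0.02 ]
0.188 4717 [0.334 0.009 0.188] [0.612 0.536 0.205] [0.579 0.339 0.197]
[-0.38358384  0.6455944 ]
0.235 829 [0.571 0.093 0.235] [0.607 0.288 0.249] [0.589 0.269 0.247]
[0.58353552 0.27722235 0.2460827 ] 435 [0.57116669 0.26850447 0.23502698] [0.59543784 0.28785379 0.24893528]
[0.59518027 0.10444511 0.24556002] 394 [0.58324712 0.09325967 0.23519701] [0.60704812 0.11217029 0.24862988]
```

View pics/w1.png

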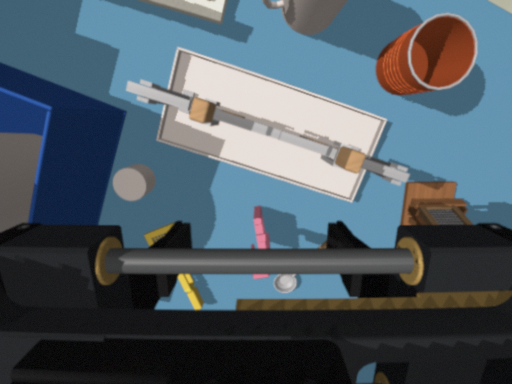

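The wrist view shows the stand, with neighbour grips at (202,110) and (350,160), and the bar with a paler patch near (258,128). I'll fit the bar and profile its top.

```bash
python3 - <<'E'
from h import *
import time
acc=[]
for i in range(2):
    s=read_state();c=capture('wrist')
    a=np.array([[r,k] for r in range(215) for k in range(512)]);P=pts(c,a,s)[c['z_map'][:215].ravel()>0];acc.append(P)
P=np.vstack(acc)
L=np.array([.5835,.2772]);R_=np.array([.5952,.1044]);d=(L-R_)/np.linalg.norm(L-R_);nx=np.array([d[1],-d[0]]);M=(L+R_)/2
X=(P[:,:2]-M)@nx;Y=(P[:,:2]-M)@d;Z=P[:,2]
m=(abs(X)<.02)&(abs(Y)<.2)&(Z>.185)&(Z<.203)
f=np.polyfit(Y[m&(abs(Y)>.03)],X[m&(abs(Y)>.03)],1);print('bar x offs, slope',f[1],f[0],'ends',Y[m].min(),Y[m].max(), 'yaw',np.degrees(np.arctan2(-d[0],d[1])))
for y in np.arange(-.06,.06,.003):
    q=m&(abs(Y-y)<.0015); z=Z[q]; w=X[q]
    print(round(y*1000),q.sum(),(np.percentile(z,[10,50,90])*1000).round(1),(np.percentile(w,[5,95])*1000).round(1))
# posts tops
t=(abs(X)<.03)&(abs(abs(Y)-.165)<.02)&(Z>.199)&(Z<.21);print('posts',Y[t&(Y>0)].mean(),Y[t&(Y<0)].mean(),X[t].mean())
m=(Z>.017)&(Z<.027)&(abs(X)<.11)&(abs(Y)<.22);r=cv2.minAreaRect(np.stack([X[m],Y[m]],1).astype(np.float32));print(r)
im=cv2.resize(c['image'][70:190,150:400],None,fx=3,fy=3,interpolation=2);cv2.imwrite('pics/w2.png',im)
E
```

```text
bar x offs, slope -0.0002396169353412172 0.0019286362531102405 ends -0.18157519341594958 0.19000960755851493 yaw 3.873489724344554
-60 40 [196.4 197.2 198. ] [-5.3  4.8]
-57 44 [196.3 197.  197.8] [-5.   4.3]
-54 41 [196.1 196.8 197.7] [-4.9  4.4]
-51 43 [195.9 197.  197.8] [-5.3  4.7]
-48 45 [195.9 197.  197.9] [-5.3  4.7]
-45 42 [196.1 197.2 198. ] [-5.   4.3]
-42 41 [195.7 197.  197.9] [-5.   4.3]
-39 43 [196.4 196.9 197.7] [-5.3  4.7]
-36 48 [196.  196.8 197.7] [-5.3  5.3]
-33 44 [196.  196.8 197.4] [-5.   5.7]
-30 48 [195.9 197.  198.1] [-4.9  5.4]
-27 47 [195.9 197.  197.8] [-5.2  5.8]
-24 46 [196.  196.9 197.7] [-5.3  5.6]
-21 47 [195.6 196.9 197.8] [-5.1  5.7]
-18 48 [196.2 197.  197.6] [-4.9  5.3]
-15 48 [195.9 196.9 197.9] [-5.2  5.7]
-12 49 [196.1 196.9 197.9] [-5.3  5.7]
-9 48 [195.9 197.  197.7] [-5.1  5.3]
-6 57 [191.2 196.5 197.9] [-5.1  5.7]
-3 48 [188.1 189.1 189.9] [-5.   5.3]
0 39 [188.1 189.1 190. ] [-4.9  4.5]
3 45 [188.  189.  189.9] [-5.2  4.9]
6 40 [188.2 189.  189.7] [-5.4  4.1]
9 42 [187.9 188.8 189.7] [-5.   4.1]
12 37 [188.1 188.7 189.8] [-5.1  4.5]
15 46 [196.2 197.1 197.9] [-5.   4.8]
18 45 [195.9 197.2 197.9] [-5.   4.8]
21 43 [196.1 197.  198. ] [-5.   4.5]
24 45 [196.2 197.2 198.5] [-5.2  4.6]
27 46 [195.9 197.  197.5] [-5.3  4.8]
30 43 [196.  196.9 197.9] [-5.   4.2]
33 46 [196.1 197.  198.1] [-4.9  4.8]
36 43 [195.9 196.7 198. ] [-5.3  4.5]
39 47 [196.3 197.4 198.1] [-5.4  4.6]
42 51 [196.2 197.  197.8] [-6.1  4.7]
45 49 [196.5 197.2 198.3] [-6.3  4.6]
48 49 [196.2 197.3 198.6] [-5.9  4.4]
51 51 [196.3 197.4 198.2] [-6.   4.8]
54 49 [196.1 197.1 198.2] [-6.3  4.6]
57 52 [195.9 197.1 198.2] [-6.  5.]
posts 0.16423838364442095 -0.16422157783850783 0.00014335026630354374
((4.523247480392456e-05, -3.5122036933898926e-05), (0.17100968956947327, 0.40164896845817566), 0.13963593542575836)
```

View pics/w2.png

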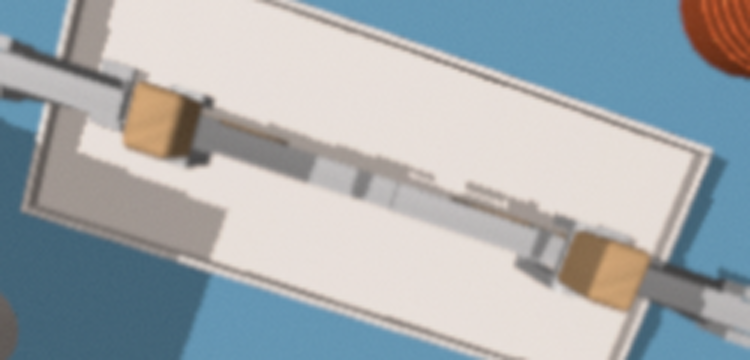

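Depth shows the free notch from about y -5 to +13.5 mm in the stand frame, so its centre is near +4.3. It still has to be confirmed by contact. Next I'll check which side the neighbours' stems are on, then measure the mould from above the rest.

```bash
cat >> h.py <<'E'
M=np.array([.58935,.1908]);yw=np.radians(3.87);nx=np.array([np.cos(yw),np.sin(yw)]);ny=np.array([-np.sin(yw),np.cos(yw)])
def cloud(c,s=None,rows=384):
    a=np.array([[r,k] for r in range(rows) for k in range(512)]);return pts(c,a,s)[c['z_map'][:rows].ravel()>0]
def st(P): return np.stack([(P[:,:2]-M)@nx,(P[:,:2]-M)@ny,P[:,2]],1)
E
python3 - <<'E'
from h import *
for n in('side','top','wrist'):
    s=read_state();c=capture(n);Q=st(cloud(c,s,384 if n!='wrist' else 215))
    for sg in(1,-1):
        for lo,hi in((.132,.158),(.164,.180),(.192,.202)):
            q=Q[(abs(Q[:,1]-sg*.088)<.012)&(abs(Q[:,0])<.03)&(Q[:,2]>lo)&(Q[:,2]<hi)]
            print(n,sg,lo,len(q),(np.percentile(q[:,0],[5,25,50,75,95])*1000).round(1) if len(q) else '')
    q=Q[(abs(Q[:,0])<.02)&(Q[:,2]>.06)&(Q[:,2]<.115)&(abs(Q[:,1])<.14)]
    if len(q): 
        l=q[q[:,1]>0,1];r=q[q[:,1]<0,1];print(n,'frames',l.min() if len(l) else 0,l.max() if len(l) else 0,r.min() if len(r) else 0,r.max() if len(r) else 0)
E
```

```text
side 1 0.132 23 [-17.3 -15.5 -14.3 -12.5  -9.2]
side 1 0.164 19 [-18.5 -16.2 -14.4 -13.2 -11.8]
side 1 0.192 27 [-16.5 -12.   -7.5   3.5  12.4]
side -1 0.132 31 [-18.9 -17.9 -15.7 -13.9 -12. ]
side -1 0.164 22 [-17.7 -16.5 -14.9 -10.7   9.2]
side -1 0.192 27 [-17.4 -13.4  -9.   -0.    7.7]
side frames 0.04968559106184072 0.12831914010945353 -0.12650320644790547 -0.047498376371135846
top 1 0.132 0 
top 1 0.164 0 
top 1 0.192 0 
top -1 0.132 11 [-17.8 -17.3 -15.9 -15.4 -13. ]
top -1 0.164 7 [-16.7 -16.2 -16.1 -15.3 -13.1]
top -1 0.192 16 [-16.3 -14.8 -12.6  -9.6   2. ]
top frames 0.04884971821265923 0.08257281483070156 -0.12630973334040993 -0.053203444458684815
wrist 1 0.132 15 [-16.1 -14.  -11.8 -10.9 -10.4]
wrist 1 0.164 14 [-16.1 -14.2 -10.9  11.5  14.1]
wrist 1 0.192 50 [-16.2 -14.7  12.6  13.7  14.8]
wrist -1 0.132 25 [-15.5 -13.5 -11.5  -9.8  -9.7]
wrist -1 0.164 31 [-14.9 -12.6  -9.8  11.3  13.5]
wrist -1 0.192 79 [-15.1 -13.1   1.1  12.2  13.8]
wrist frames 0.050501273290833426 0.060334313398149625 -0.10120396518766911 -0.05009762187633535
```

{"op": "send_rows", "data": {
  "moves": "87 35 0 -14 0;87 35 0 -14 0;87 35 0 -14 0;87 35 0 -14 0;87 35 0 -14 0;87 35 0 -14 0;87 35 0 -14 0;87 35 0 -14 0;87 35 0 -14 0;87 35 0 -14 0;87 0 0 0 0;87 0 0 0 0;87 0 0 0 0"
}}

```text
time_s: 6.35
position: [0.5294, -0.1863, 0.3824]
tcp_rot: [[0.369, -0.0, 0.929], [-0.929, 0.001, 0.369], [-0.001, -1.0, 0.0]]
force: [0.6, 1.0, 0.7]
opening: 1.0
```

```bash
python3 - <<'E'
from h import *
s=read_state();c=capture('wrist');cv2.imwrite('pics/w3.png',c['image'])
print(s['time_s'],s['position'],s['force'])
P=cloud(c,s,235)
np.save('rest.npy',P)
r0=np.array([.55,-.178])
Q=P[(np.linalg.norm(P[:,:2]-r0,axis=1)<.11)]
for lo,hi in((.008,.03),(.03,.06),(.06,.09),(.09,.12),(.12,.15),(.15,.165),(.165,.18),(.18,.2),(.2,.212),(.212,.24)):
    q=Q[(Q[:,2]>lo)&(Q[:,2]<hi)]
    if len(q)>5:print(lo,len(q),q.mean(0).round(4),cv2.minAreaRect(q[:,:2].astype(np.float32)))
E
```

```text
6.35 [ 0.52940008 -0.18627612  0.38236298] [0.60357925 0.95372407 0.70955161]
0.008 1268 [ 0.5742 -0.1692  0.0112] ((0.56317138671875, -0.17386291921138763), (0.10762183368206024, 0.09985672682523727), 21.696613311767578)
0.03 750 [ 0.5768 -0.169   0.0462] ((0.5620414614677429, -0.17426571249961853), (0.05490652099251747, 0.10020501911640167), 22.922962188720703)
0.06 496 [ 0.5591 -0.1774  0.0755] ((0.5550004839897156, -0.17708072066307068), (0.03881407901644707, 0.09966162592172623), 21.777372360229492)
0.09 539 [ 0.5525 -0.1749  0.1031] ((0.5521255135536194, -0.17504674196243286), (0.018991906195878983, 0.07595899701118469), 22.82131004333496)
0.12 21 [ 0.549  -0.1761  0.1467] ((0.5486490726470947, -0.1763431876897812), (0.0022674151696264744, 0.013070126995444298), 22.82765007019043)
0.15 55 [ 0.5454 -0.1777  0.1576] ((0.5453040599822998, -0.17769522964954376), (0.005314968526363373, 0.012865127064287663), 21.73857879638672)
0.165 92 [ 0.538  -0.1808  0.1732] ((0.5378475785255432, -0.1807379424571991), (0.011198450811207294, 0.012416398152709007), 21.441482543945312)
0.18 101 [ 0.5302 -0.1838  0.1916] ((0.5302621722221375, -0.18386302888393402), (0.007355615496635437, 0.01730494573712349), 26.776718139648438)
0.2 77 [ 0.5253 -0.1861  0.2059] ((0.5251083970069885, -0.18601825833320618), (0.006486252415925264, 0.01674967259168625), 26.266925811767578)
0.212 296 [ 0.5129 -0.1914  0.2195] ((0.5119235515594482, -0.19192060828208923), (0.025578638538718224, 0.017530467361211777), 22.030855178833008)
```

View pics/w3.png

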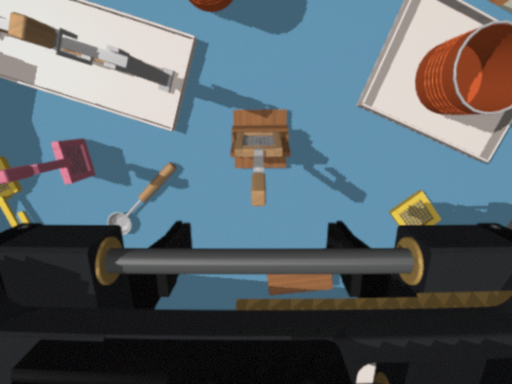

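Both neighbours have their stems on the stand's -x side, so I hang from the robot's side. In this view the mould's grip is at (258,190), with yaw about 22.2° and the grip top at z 0.2195 m (0.221 expected). Next I descend and grip.

{"op": "send_rows", "data": {
  "moves": "87 -1.5 0 -14.3 -0.5;87 0 36 0 0;87 0 36 0 0;87 0 36 0 0;87 0 36 0 0;87 0 26 0 0;87 0 20 0 0;87 0 11 0 0;87 0 0 0 0;87 0 0 0 0;50 0 0 0 0;40 0 0 0 0;30 0 0 0 0;0 0 0 0 0;0 0 0 0 0;0 0 0 0 0;0 0 0 0 0;0 0 0 0 0;0 0 0 0 0;0 0 0 0 0"
}}

```text
time_s: 8.07
position: [0.5157, -0.1907, 0.1815]
tcp_rot: [[0.378, -0.0, 0.926], [-0.926, 0.0, 0.378], [-0.0, -1.0, -0.0]]
force: [0.6, -0.3, -0.0]
opening: 0.329
```

{"op": "send_rows", "data": {
  "moves": "0 0 0 0 0;0 0 0 0 0;0 0 0 0 0;0 0 0 0 0;0 0 0 0 0;0 0 0 0 0"
}}

```text
time_s: 8.57
position: [0.5157, -0.1906, 0.1815]
tcp_rot: [[0.378, -0.0, 0.926], [-0.926, 0.0, 0.378], [-0.0, -1.0, -0.0]]
force: [-0.7, 0.9, -0.4]
opening: 0.206
```

{"op": "send_rows", "data": {
  "moves": "0 0 -4.7 -1.8 0;0 0 -9.4 -3.5 0;0 0 -14 -5.3 0;0 0 -18.7 -7 0;0 0 -18.7 -7 0;0 0 -18.7 -7 0;0 0 -30 -5 0;0 0 -30 0 0;0 0 -20 0 0;0 0 -10 0 0;0 0 0 0 0;0 0 0 0 0"
}}

```text
time_s: 9.57
position: [0.4811, -0.2042, 0.3554]
tcp_rot: [[0.378, -0.001, 0.926], [-0.926, 0.0, 0.378], [-0.001, -1.0, -0.001]]
force: [0.1, -0.4, -2.7]
opening: 0.204
```

```bash
python3 - <<'E'
from h import *
s=read_state();print(s['time_s'],s['position'],s['force'],s['opening'])
R=s['tcp_rot']
a=capture('side');b=capture('top')
for n,c in(('side',a),('top',b)):
    P=cloud(c);q=(P-s['position'])@R  # tool coords
    q=q[(abs(q[:,0])<.05)&(q[:,1]>-.02)&(q[:,1]<.2)&(abs(q[:,2])<.12)]
    for lo in np.arange(0,.2,.02):
        k=q[(q[:,1]>lo)&(q[:,1]<lo+.02)]
        if len(k)>3:print(n,round(lo,2),len(k),k.mean(0).round(4),k.min(0).round(3),k.max(0).round(3))
u=px(a,s['position'])[0].astype(int);print(u)
cv2.imwrite('pics/s2.png',cv2.resize(a['image'][max(u[1]-60,0):u[1]+60,u[0]-60:u[0]+60],(600,600),interpolation=2))
E
```

```text
9.5667 [ 0.48108865 -0.20421331  0.35541798] [ 0.08304782 -0.42705787 -2.66078515] 0.20418498205733304
side 0.0 36 [-0.0007  0.0116 -0.0008] [-0.009  0.    -0.004] [0.006 0.02  0.009]
side 0.02 28 [-0.0004  0.0304  0.0026] [-0.008  0.022 -0.003] [0.006 0.039 0.01 ]
side 0.04 25 [-0.      0.05    0.0106] [-0.009  0.041  0.006] [0.006 0.059 0.016]
side 0.06 145 [0.0017 0.0746 0.0326] [-0.039  0.061  0.013] [0.037 0.08  0.044]
side 0.08 75 [0.0003 0.0885 0.0346] [-0.039  0.08   0.022] [0.037 0.1   0.047]
side 0.1 108 [0.0007 0.1106 0.046 ] [-0.039  0.1    0.038] [0.037 0.12  0.053]
side 0.12 123 [-0.0006  0.1315  0.0533] [-0.038  0.12   0.045] [0.037 0.14  0.06 ]
side 0.14 45 [-0.0003  0.1445  0.0556] [-0.038  0.14   0.052] [0.037 0.15  0.06 ]
[294 140]
```

View pics/s2.png

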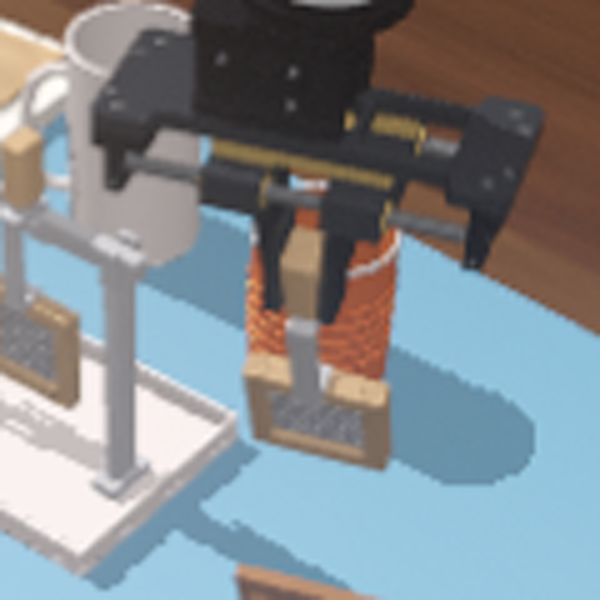

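The mould is held, still leaning about 0.35 rad and centred between the pads. I'll carry it to the stand's -x side and straighten it by pushing the frame's foot gently against the fixed tray edge.

{"op": "send_rows", "data": {
  "moves": "0 0 0 0 6.1;0 0 0 0 6.1;0 0 0 0 6.1;0 -16 0 -1.5 0;0 -26 0 -2.5 0;0 -35 0 -3.5 0;0 -35 0 -3.5 0;0 -35 0 -3.5 0;0 -35 0 -3.5 0;0 -35 0 -3.5 0;0 -35 0 -3.5 0;0 -35 0 -3.5 0;0 -35 0 -3.5 0;0 -35 0 -3 0;0 -35 0 -3 0;0 -26 0 -3 0;0 -14 0 -2 0;0 0 0 0 0;0 0 0 0 0;0 0 0 0 0"
}}

```text
time_s: 11.33
position: [0.4088, 0.2231, 0.3549]
tcp_rot: [[0.069, -0.002, 0.998], [-0.998, -0.001, 0.069], [0.001, -1.0, -0.002]]
force: [0.6, -0.2, -2.8]
opening: 0.207
```

```bash
cat >> h.py <<'E'
def rep():
    s=read_state();G=s['position']+0.019*s['tcp_rot'][:,1]*-1
    R=s['tcp_rot'];print('t',round(s['time_s'],2),'G stand mm',(st(G[None])[0]*1000).round(1),'yaw tool z',np.degrees(np.arctan2(R[1,2],R[0,2])).round(2),'F',s['force'].round(2),'open',s['opening'].round(3));return s
def held(n='side',lo=0,hi=.21):
    s=read_state();c=capture(n);P=cloud(c);q=(P-s['position'])@s['tcp_rot']
    q=q[(abs(q[:,0])<.045)&(q[:,1]>-.02)&(q[:,1]<hi)&(abs(q[:,2])<.09)]
    for l in np.arange(lo,hi,.015):
        k=q[(q[:,1]>l)&(q[:,1]<l+.015)]
        if len(k)>3:print(n,(l*1000).round(),len(k),(np.median(k,0)*1000).round(1),(k.min(0)*1000).round(),(k.max(0)*1000).round())
    return c,s
E
python3 - <<'E'
from h import *
rep();held()
c=capture('top');Q=st(cloud(c));q=Q[(abs(Q[:,0]+.14)<.1)&(abs(Q[:,1]-.04)<.16)&(Q[:,2]>.012)&(Q[:,2]<.2)]
for x in np.arange(-.22,-.08,.02):
    k=q[abs(q[:,0]-x)<.01]
    if len(k):print(x.round(2),len(k),k.min(0).round(3),k.max(0).round(3))
E
```

```text
Traceback (most recent call last):
  File "h.py", line 26, in rep
    R=s['tcp_rot'];print('t',round(s['time_s'],2),'G stand mm',(st(G[None])[0]*1000).round(1),'yaw tool z',np.degrees(np.arctan2(R[1,2],R[0,2])).round(2),'F',s['force'].round(2),'open',s['opening'].round(3));return s
                                                                                                                                                                                         ^^^^^^^^^^^^^^^^^^
AttributeError: 'float' object has no attribute 'round'
```

```bash
sed -i "s/s\['opening'\].round(3)/round(s['opening'],3)/" h.py
python3 - <<'E'
from h import *
rep();held()
c=capture('top');Q=st(cloud(c));q=Q[(abs(Q[:,0]+.14)<.1)&(abs(Q[:,1]-.04)<.16)&(Q[:,2]>.012)&(Q[:,2]<.2)]
for x in np.arange(-.22,-.08,.02):
    k=q[abs(q[:,0]-x)<.01]
    if len(k):print(x.round(2),len(k),k.min(0).round(3),k.max(0).round(3))
E
```

```text
t 11.33 G stand mm [-177.9   44.5  373.9] yaw tool z 3.95 F [ 0.62 -0.19 -2.83] open 0.207
side 0.0 30 [ 5.2 11.3  6.3] [ -8.   0. -10.] [14. 15. 25.]
side 15.0 35 [ 3.9 21.5  3.7] [-11.  15.  -3.] [11. 30. 34.]
side 30.0 23 [ 4.2 35.9  8.4] [-6. 30.  2.] [ 9. 42. 36.]
side 45.0 16 [ 4.6 52.  10.8] [-6. 46.  7.] [ 7. 59. 15.]
side 60.0 39 [ 3.2 72.3 33.8] [-29.  62.  14.] [29. 75. 43.]
side 75.0 81 [20.4 77.9 33.2] [-37.  75.  17.] [42. 90. 45.]
side 90.0 33 [35.7 98.9 40.6] [-39.  90.  33.] [ 41. 105.  51.]
side 105.0 53 [  7.3 113.7  46.2] [-39. 106.  39.] [ 42. 120.  56.]
side 120.0 44 [  5.5 127.6  52.6] [-34. 120.  44.] [ 39. 135.  67.]
side 135.0 58 [  5.1 140.2  54.9] [-35. 135.  51.] [ 42. 149.  69.]
-0.22 42 [-0.228 -0.066  0.014] [-0.212 -0.047  0.084]
-0.2 97 [-0.21  -0.06   0.013] [-0.19 -0.03  0.2 ]
-0.18 37 [-0.19  -0.059  0.05 ] [-0.17   0.197  0.2  ]
-0.16 13 [-0.167 -0.035  0.044] [-0.153  0.2    0.081]
-0.08 87 [-0.088 -0.118  0.012] [-0.077  0.037  0.03 ]
```

{"op": "send_rows", "data": {
  "moves": "0 -26 0 0 0;0 0 20 0 0;0 0 35 0 0;0 0 35 0 0;0 0 35 0 0;0 0 35 0 0;0 0 20 0 0;0 0 12 0 0;0 0 0 0 0;0 0 0 15 0;0 0 0 10 0;0 0 0 10 0;0 0 0 10 0;0 0 0 10 0;0 0 0 0 0"
}}

```text
time_s: 12.68
position: [0.4652, 0.2532, 0.1643]
tcp_rot: [[0.067, 0.003, 0.998], [-0.998, 0.0, 0.067], [-0.0, -1.0, 0.003]]
force: [-1.1, -1.6, -1.7]
opening: 0.202
```

```bash
python3 - <<'E'
from h import *
rep();held('side')
E
```

```text
t 12.68 G stand mm [-119.7   70.7  183.3] yaw tool z 3.86 F [-1.14 -1.58 -1.67] open 0.202
side 0.0 23 [ 4.9 10.6 -6.4] [ -7.   1. -12.] [14. 15. 16.]
side 15.0 24 [ 4.6 23.9 -4.2] [ -8.  15. -11.] [ 8. 30. 23.]
side 30.0 22 [ 4.5 35.7 -2.4] [-8. 31. -8.] [ 9. 44. 23.]
side 45.0 12 [ 4.  52.3 -4.1] [-6. 46. -6.] [10. 59.  0.]
side 60.0 6 [-1.2 69.4 -1.1] [-7. 62. -5.] [ 1. 74.  1.]
side 75.0 28 [22.1 82.  15.7] [-36.  75.  -1.] [41. 88. 25.]
side 90.0 18 [35.  98.9 13.7] [-37.  90.   9.] [ 41. 105.  24.]
side 105.0 22 [ 32.5 113.3  15.8] [-38. 106.  12.] [ 38. 120.  24.]
side 120.0 15 [ 33.6 127.1  18.3] [-32. 121.  14.] [ 37. 134.  26.]
side 135.0 25 [ 36.1 141.7  25.7] [-36. 137.  15.] [ 45. 149.  37.]
side 150.0 550 [  4.  162.1 -21.6] [-45. 150. -90.] [ 45. 165.  90.]
side 165.0 130 [  1.  166.1 -35.5] [-45. 165. -90.] [ 45. 171.  90.]
```

It rotates as wanted (force about 1 N). Continuing.

{"op": "send_rows", "data": {
  "moves": "0 0 0 8 0;0 0 0 8 0;0 0 0 6 0;0 0 0 4 0;0 0 0 2 0;0 0 0 0 0;0 0 0 0 0"
}}

```text
time_s: 13.32
position: [0.491, 0.2553, 0.1637]
tcp_rot: [[0.068, 0.001, 0.998], [-0.998, 0.0, 0.068], [-0.0, -1.0, 0.001]]
force: [-1.7, -1.0, -2.1]
opening: 0.205
```

```bash
python3 - <<'E'
from h import *
rep();c,s=held('side',.0,.165)
u=px(c,s['position'])[0].astype(int)
cv2.imwrite('pics/s3.png',cv2.resize(c['image'][max(u[1]-60,0):u[1]+60,u[0]-60:u[0]+60],(600,600),interpolation=2))
E
```

```text
t 13.32 G stand mm [-93.8  71.  182.7] yaw tool z 3.9 F [-1.66 -1.01 -2.12] open 0.205
side 0.0 25 [ 4.6  9.7 -9.8] [ -9.   0. -19.] [14. 15. 11.]
side 15.0 34 [ 4.4 23.   7.8] [-15.  15. -19.] [11. 30. 81.]
side 30.0 48 [ 0.1 38.6 78.3] [-22.  30. -18.] [20. 44. 90.]
side 45.0 26 [ 5.6 52.  38. ] [-36.  46. -18.] [22. 59. 89.]
side 60.0 19 [10.5 65.5 86.3] [-45.  60. -16.] [20. 75. 90.]
side 75.0 57 [15.6 82.5  2.2] [-43.  75.  -7.] [40. 89. 90.]
side 90.0 52 [ 9.1 99.6 83.9] [-44.  90.  -9.] [ 38. 105.  90.]
side 105.0 51 [  8.5 111.6   3.7] [-44. 105. -11.] [ 39. 120.  90.]
side 120.0 19 [ 33.5 128.7  -2.1] [-38. 120.  -8.] [ 39. 134.   6.]
side 135.0 27 [ 34.4 141.6  -4.1] [-37. 136.  -9.] [ 44. 149.  12.]
side 150.0 566 [  5.8 161.  -14. ] [-45. 152. -90.] [ 45. 165.  90.]
```

{"op": "send_rows", "data": {
  "moves": "0 0 0 -6 0;0 0 -15 0 0;0 0 -30 0 0;0 0 -25 0 0;0 0 -12 0 0;0 0 -6 0 0;0 20 0 0 0;0 25 0 0 0;0 15 0 0 0;0 6.7 0 0 0;0 0 0 0 0;0 0 0 0 0"
}}

```text
time_s: 14.37
position: [0.4894, 0.1885, 0.2515]
tcp_rot: [[0.067, 0.0, 0.998], [-0.998, 0.001, 0.067], [-0.001, -1.0, 0.001]]
force: [-0.5, 0.3, -2.7]
opening: 0.204
```

```bash
python3 - <<'E'
from h import *
rep();held('side',.0,.165)
s=read_state();c=capture('wrist');cv2.imwrite('pics/w4.png',c['image'])
Q=st(cloud(c,s))
m=Q[(abs(Q[:,0])<.012)&(abs(Q[:,1])<.045)&(Q[:,2]>.18)&(Q[:,2]<.206)]
print(len(m))
for y in np.arange(-.03,.036,.002):
    k=m[abs(m[:,1]-y)<.001]
    if len(k)>2: print(round(y*1000),len(k),(np.percentile(k[:,2],[10,50,90])*1000).round(1),(np.percentile(k[:,0],[5,95])*1000).round(1))
E
```

```text
t 14.37 G stand mm [-99.9   4.4 270.5] yaw tool z 3.84 F [-0.51  0.28 -2.66] open 0.204
side 0.0 27 [  6.1  11.  -10.4] [-17.   0. -17.] [18. 15. 12.]
side 15.0 29 [  5.4  22.7 -14.2] [ -7.  15. -18.] [11. 30. 16.]
side 30.0 29 [  2.1  38.  -10.9] [ -7.  31. -18.] [ 8. 44. 15.]
side 45.0 25 [  5.7  50.8 -15.1] [ -8.  45. -90.] [44. 60. 90.]
side 60.0 20 [  2.4  69.3 -13.2] [ -8.  61. -15.] [10. 75.  2.]
side 75.0 81 [ 8.4 82.1 -3.7] [-38.  75. -17.] [39. 89. 11.]
side 90.0 45 [23.5 98.4 -3.5] [-38.  90.  -9.] [ 39. 105.   5.]
side 105.0 65 [ -2.7 111.4  -0.5] [-38. 105.  -8.] [ 37. 120.   4.]
side 120.0 64 [  4.4 126.9  -0.9] [-38. 120.  -9.] [ 39. 134.   8.]
side 135.0 75 [  1.7 143.9  -1.5] [-38. 135.  -8.] [ 39. 150.   6.]
side 150.0 31 [  1.3 152.2  -4.7] [-39. 150.  -7.] [ 37. 160.  10.]
2306
-30 55 [195.8 196.9 197.6] [-6.1  5. ]
-28 50 [195.3 196.7 197.8] [-6.2  5.4]
-26 53 [190.9 196.9 197.8] [-6.2  5.3]
-24 57 [195.9 196.9 198. ] [-6.2  5.2]
-22 54 [195.6 196.8 197.8] [-6.2  5. ]
-20 50 [190.  196.5 197.8] [-6.2  5.3]
-18 54 [195.9 197.2 197.9] [-6.2  5.2]
-16 60 [194.7 196.
[... 268 characters left out ...]
.2 189.9] [-6.2  4.9]
0 54 [187.5 189.2 189.9] [-6.2  5. ]
2 36 [188.  188.6 189.6] [-6.2  4.9]
4 53 [187.5 189.1 189.8] [-6.2  4.9]
6 40 [188.4 189.1 189.8] [-6.2  5.3]
8 50 [187.7 189.  189.9] [-6.2  4.8]
10 53 [188.1 188.8 190. ] [-6.2  4.9]
12 37 [188.  188.7 189.6] [-6.2  4.8]
14 62 [188.8 196.4 197.9] [-6.2  5.4]
16 50 [195.8 196.8 197.6] [-6.1  4.9]
18 56 [195.6 196.7 197.6] [-6.2  5.1]
20 51 [195.4 196.9 197.9] [-6.1  5.2]
22 45 [195.8 197.2 197.8] [-6.1  5.4]
24 55 [195.1 196.8 197.8] [-6.1  4.9]
26 52 [195.9 197.1 197.7] [-5.9  5.1]
28 47 [195.  197.  197.6] [-6.2  5.4]
30 51 [195.7 196.9 197.7] [-6.2  4.9]
32 56 [195.7 196.9 197.9] [-6.1  5.2]
34 50 [195.5 196.8 197.6] [-6.1  5.3]
```

View pics/w4.png

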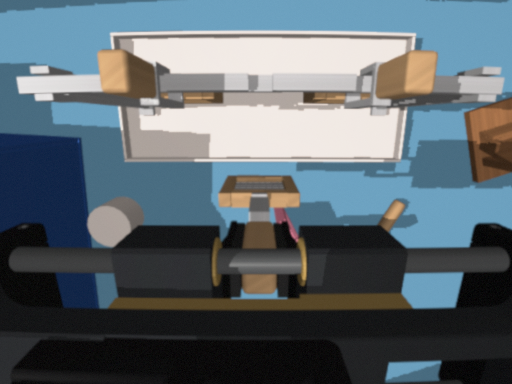

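The wrist view shows the held mould (frame at pixels 220-299, about row 190), upright and square. The notch is at columns 248-274 on the bar. I'll compare the mould's y with the notch using the same camera.

```bash
python3 - <<'E'
from h import *
for i in range(2):
    s=read_state();c=capture('wrist');Q=st(cloud(c,s))*1000
    q=Q[(abs(Q[:,0]+100)<30)&(abs(Q[:,1])<60)&(Q[:,2]>120)&(Q[:,2]<185)]
    f=q[(q[:,2]>155)&(q[:,2]<178)];print('frame',len(f),np.percentile(f[:,1],[0.5,99.5]).round(1),np.percentile(f[:,0],[1,99]).round(1),np.percentile(f[:,2],[5,50,95]).round(1))
    g=Q[(abs(Q[:,0]+100)<30)&(abs(Q[:,1]-4)<14)&(Q[:,2]>200)&(Q[:,2]<245)];print('hook',len(g),np.percentile(g[:,1],[1,99]).round(1),np.percentile(g[:,2],[5,50,95]).round(1),np.percentile(g[:,0],[1,99]).round(1))
E
```

```text
frame 1271 [-32.3  43. ] [-106.  -92.] [157.6 167.8 169.7]
hook 481 [-1.7 12.2] [211.4 236.2 241. ] [-92.7 -85.3]
frame 1272 [-32.3  42.9] [-106.1  -92.1] [157.6 167.9 169.9]
hook 481 [-1.6 12.3] [211.2 236.5 241.1] [-92.8 -85.4]
```

The hook centre is at y 5.3 and the notch centre at 4.5, so I shift 0.8 mm. Then I advance the rail into the mouth.

{"op": "send_rows", "data": {
  "moves": "0 0.8 0 10 0;0 0 0 15 0;0 0 0 15 0;0 0 0 12 0;0 0 0 12 0;0 0 0 12 0;0 0 0 10 0;0 0 0 8 0;0 0 0 6 0;0 0 0 0 0;0 0 0 0 0;0 0 0 0 0"
}}

```text
time_s: 15.57
position: [0.5883, 0.1943, 0.2516]
tcp_rot: [[0.068, -0.001, 0.998], [-0.998, -0.0, 0.068], [0.0, -1.0, -0.001]]
force: [-0.9, 0.5, -2.9]
opening: 0.205
```

```bash
python3 - <<'E'
from h import *
rep()
E
```

```text
t 15.57 G stand mm [ -0.8   3.5 270.6] yaw tool z 3.91 F [-0.85  0.52 -2.87] open 0.205
```

{"op": "send_rows", "data": {
  "moves": "0 0 8 0 0;0 0 10 0 0;0 0 8 0 0;0 0 5 0 0;0 0 2 0 0;0 0 0 0 0;0 0 0 0 0"
}}

```text
time_s: 16.15
position: [0.5891, 0.1943, 0.2186]
tcp_rot: [[0.068, -0.0, 0.998], [-0.998, -0.0, 0.068], [-0.0, -1.0, -0.0]]
force: [0.2, 0.7, -2.8]
opening: 0.205
```

{"op": "send_rows", "data": {
  "moves": "0 0 1.5 0 0;0 0 1.5 0 0;0 0 1.5 0 0;0 0 1.5 0 0;0 0 0 0 0;0 0 0 0 0"
}}

```text
time_s: 16.65
position: [0.5889, 0.1942, 0.2127]
tcp_rot: [[0.068, -0.0, 0.998], [-0.998, -0.0, 0.068], [0.0, -1.0, -0.0]]
force: [-0.0, 0.5, -2.6]
opening: 0.202
```

The seat is now about 195.7 mm high, below the bar top, with no contact force: the hook is entering the notch. I go on down to the floor.

{"op": "send_rows", "data": {
  "moves": "0 0 1.5 0 0;0 0 1.5 0 0;0 0 1 0 0;0 0 0 0 0;0 0 0 0 0"
}}

```text
time_s: 17.07
position: [0.5889, 0.1942, 0.2086]
tcp_rot: [[0.068, -0.0, 0.998], [-0.998, -0.0, 0.068], [0.0, -1.0, -0.0]]
force: [-0.4, 0.9, -2.0]
opening: 0.208
```

{"op": "send_rows", "data": {
  "moves": "0 0 0.7 0 0;0 0 0.7 0 0;0 0 0.7 0 0;0 0 0 0 0;0 0 0 0 0"
}}

```text
time_s: 17.48
position: [0.589, 0.1942, 0.2066]
tcp_rot: [[0.068, 0.0, 0.998], [-0.998, -0.0, 0.068], [0.0, -1.0, 0.0]]
force: [-0.7, 0.4, -3.1]
opening: 0.207
```

{"op": "send_rows", "data": {
  "moves": "0 0 0.7 0 0;0 0 0.7 0 0;0 0 0 0 0;0 0 0 0 0"
}}

```text
time_s: 17.82
position: [0.5891, 0.1943, 0.2065]
tcp_rot: [[0.068, 0.001, 0.998], [-0.998, 0.0, 0.068], [0.0, -1.0, 0.001]]
force: [-2.0, -0.7, 5.1]
opening: 0.207
```

{"op": "send_rows", "data": {
  "moves": "0 0 0.7 0 0;0 0 0 0 0;0 0 0 0 0"
}}

```text
time_s: 18.07
position: [0.5891, 0.1942, 0.2065]
tcp_rot: [[0.068, 0.001, 0.998], [-0.998, -0.0, 0.068], [0.0, -1.0, 0.001]]
force: [-3.3, -1.2, 8.3]
opening: 0.204
```

Contact at TCP z 0.2065 m puts the seat at about 189.5 mm, on the notch floor and 8 mm below the bar top. I'll relieve the push, open, and lift off.

{"op": "send_rows", "data": {
  "moves": "0 0 -1.3 0 0;0 0 0 0 0;22 0 0 0 0;24 0 0 0 0;26 0 0 0 0;30 0 0 0 0;34 0 0 0 0;40 0 0 0 0;44 0 0 0 0;44 0 0 0 0;44 0 0 0 0;44 0 0 0 0;44 0 0 0 0;44 0 0 0 0"
}}

```text
time_s: 19.23
position: [0.589, 0.1942, 0.2059]
tcp_rot: [[0.068, 0.0, 0.998], [-0.998, 0.0, 0.068], [-0.0, -1.0, 0.0]]
force: [-0.8, 1.1, -0.0]
opening: 0.506
```

{"op": "send_rows", "data": {
  "moves": "44 0 -5 0 0;44 0 -10 0 0;44 0 -15 0 0;44 0 -20 0 0;44 0 -30 0 0;44 0 -30 0 0;44 0 -30 0 0;44 0 -20 0 0;44 0 0 -30 0;44 0 0 -30 0;44 0 0 0 0;44 0 0 0 0;44 0 0 0 0"
}}

```text
time_s: 20.32
position: [0.5298, 0.1902, 0.3671]
tcp_rot: [[0.068, 0.003, 0.998], [-0.998, 0.0, 0.068], [-0.0, -1.0, 0.003]]
force: [-0.6, 0.4, -0.4]
opening: 0.505
```

```bash
python3 - <<'E'
from h import *
s=rep();c=capture('wrist');cv2.imwrite('pics/w5.png',c['image'])
Q=st(cloud(c,s,225))*1000
for n,y0 in(('L',88),('mould',4.5),('R',-88)):
    q=Q[(abs(Q[:,0])<25)&(abs(Q[:,1]-y0)<20)&(Q[:,2]>225)&(Q[:,2]<260)];print(n,len(q),q.mean(0).round(1),q.max(0).round(1),q.min(0).round(1))
a=capture('side')
A=st(cloud(a))*1000
for n,y0 in(('L',88),('mould',4.5),('R',-88)):
    for lo,hi in((48,75),(75,100),(100,122),(205,250)):
        q=A[(abs(A[:,0])<30)&(abs(A[:,1]-y0)<42)&(A[:,2]>lo)&(A[:,2]<hi)];print(n,lo,len(q),np.median(q,0).round(1),np.percentile(q[:,1],[2,98]).round(1))
cv2.imwrite('pics/s5.png',np.hstack([cv2.resize(a['image'][75:205,160:290],(400,400),interpolation=2),cv2.resize(c['image'][:225,100:420],(400,281))[:].__class__(0) if 0 else cv2.copyMakeBorder(cv2.resize(c['image'][:225,100:420],(400,281)),0,119,0,0,0)]))
E
```

```text
t 20.32 G stand mm [-59.5   3.5 386.1] yaw tool z 3.9 F [-0.59  0.43 -0.36] open 0.505
L 523 [-1.000e-01  8.560e+01  2.442e+02] [ 11.2  96.8 249.9] [-11.8  78.4 225.1]
mould 415 [ -1.4   3.8 246.1] [  9.8  12.5 248.9] [-13.   -4.9 231.6]
R 534 [ -0.  -86.  244.1] [ 11.3 -79.2 249.5] [-12.  -97.7 225.1]
L 48 96 [-5.  88.7 61.9] [ 52.  123.7]
L 75 90 [-2.3 90.4 87.6] [ 49.7 124.4]
L 100 62 [ -4.9  80.9 109.7] [ 49.2 123.4]
L 205 114 [ -5.7  81.1 230.3] [75.1 95.3]
mould 48 121 [-6.8  1.9 61.8] [-33.6  43. ]
mould 75 100 [-4.5  4.7 87.7] [-33.9  40.6]
mould 100 78 [ -7.1  -6.6 111.2] [-35.4  41. ]
mould 205 101 [ -8.2  -2.4 233.1] [-8.7 10.3]
R 48 125 [ -5.7 -89.6  61.9] [-126.5  -51.1]
R 75 109 [ -2.8 -89.2  87.4] [-126.1  -50.6]
R 100 88 [  -6.4 -100.1  111.7] [-125.8  -51. ]
R 205 121 [ -7.  -92.4 231.2] [-97.3 -79.4]
```

View pics/s5.png

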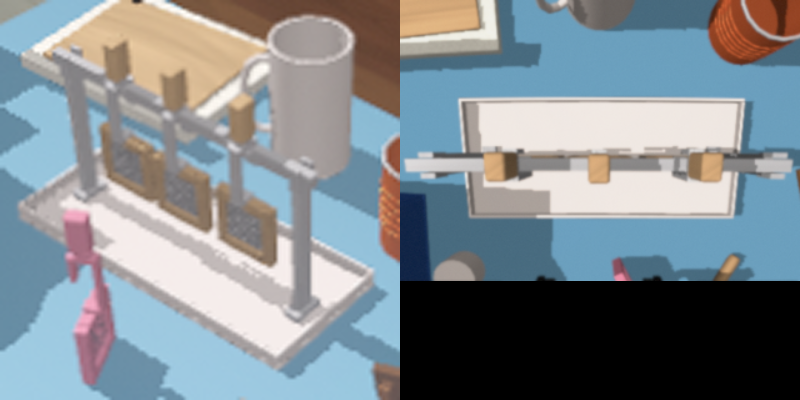

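The mould hangs between its neighbours at the same height (grip top at 248.9 mm, theirs at 249.5-249.9). It is upright at y 3.8 and the robot is clear, so I hand in.

```bash
python3 -c "
from rig import *
print(hand_in())"
```

```text
the job is handed in; nothing more can be done
None
```

The mould now hangs by its hook in the free notch of the drip rail, between the two neighbours. I handed the job in at about 20 s; `hand_in()` gave no verdict.

I gripped the mould, slid it out of the rest, stood it upright by pushing its foot lightly against the tray edge, and hung it from the robot's side. The wrist depth image put the notch centre at about y +4.5 mm, so no side-to-side search was needed. On lowering, the hook passed the bar-top height without resistance and met the notch floor with the seat at about 189.5 mm.

Last checks, after letting go and moving clear:
- **Hung mould:** the grip centre was at x -1.4, y 3.8 mm in the stand's frame. Its top was at 248.9 mm, against 249.5 to 249.9 mm for the neighbours. It was upright in the picture.
- **Neighbours:** their frames' inner edges were at about +50 and -51 mm, the same as before within camera error of about 2 mm. Their grips read y +85.6 and -86.0 mm, against about ±86.6 mm at first.
- **Robot:** it touches nothing.
- **Disagreement:** the side camera's x readings for all three moulds were a few mm negative. I took that as camera bias because it showed the same for each.

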